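Start up the machine at its operator station

ROBOT

A 7-joint arm with a two-finger parallel gripper is mounted at the origin on the work surface. World frame = base frame: x ahead of the robot, y to its left, z up, the work surface at z = 0. Lengths are in m, angles in rad, forces in N, time in s.
With the tool pointing down it reaches from about 0.35 to 0.9 m from the base axis. Payload 8.1 kg.
Tool frame: the origin (TCP) lies on the centre line of the jaws, within the pads' length; the fingertips stand arm.tips_ahead ahead of it and the grasp point (between the pads) lies 8 mm behind it (arm.tips_ahead is the distance from the TCP to the fingertips, in m); z points along the fingers, y is the direction in which the jaws open and shut (so a half turn about z gives the same grasp; the last joint's range is limited). The gripper opens to 92 mm and grips with 3 to 60 N. Pads are 19 mm wide; open, the fingers measure 130 mm over their backs; the gripper's body (75 mm by 190 mm) begins 47 mm behind the grasp point.
Start: joints at [-1.352, 0.434, 0.025, 1.573, -0.012, 1.134, -0.075], TCP at [0.198, 0.593, 0.238] pointing down, gripper open.
Joint ranges: [-2.62, 2.62], [-0.44, 2.09], [-1.27, 1.32], [0.08, 2.57], [-1.32, 4.46], [0.12, 2], [-2.74, 2.74]. Speed limits (rad/s): [2.22, 2.22, 3.01, 3.01, 3.14, 3.14, 3.14].

INTERFACE

Orientations are given as a rotation vector (axis times angle).
In Python, from cell import arm gives the robot as it stands. The module is installed in compiled form; this text tells all that it offers.
- The arm moves only by the tool jog_arm, never from a script. Its argument "moves" is a list of rows, each an object with "twist": the turn, a rotation vector about the tool's x, y, z in units of 10 degrees (1.0 is 10 degrees), a list of three; "xyz": the shift along the tool's x, y, z in units of 60 mm (1.0 is 60 mm), a list of three; "grip": the closure, from -1 (fully open) to 1 (shut). A call has 1 to 5 rows; each row is the pose to reach, as a shift and turn from the pose commanded when the call began, along the tool's axes at that moment; what a row does not reach only later rows make up. A row lasts 1/8 s, in which the tool goes at most 62.5 mm and 10.7 degrees, less where a joint would pass 70% of its speed; a pose out of reach is approached as far as the arm can. A call with a gripper value outside its range is refused whole. The fingers move at their own pace and stop on an object; "force" is the grip in N (left out, the last holds). Time passes only in rows, so rows that repeat a pose let the fingers close. It gives the time, the measured TCP pose, the force and the opening at its end, in the units of the state.
- arm.observe(): the state, without advancing time (a new reading comes with each control period).
- arm.get_image(name): name is "scene" or "top"; returns the picture (480x640x3 uint8, blue, green, red); there is no depth.
- arm.camera_params(name): a dict with "mtx" (3x3 intrinsics, pixels), "T" (4x4, takes a point from camera to world coordinates). Camera axes: x right, y down, z forward; pixel columns grow to the right and rows downward; lengths in m; the calibration is good to about 2 mm. A picture is of the moment at which its call begins. camera_params takes no time and is no camera call.
- arm.sign_off(): hands the job in, once; it reports no verdict.
The state is a dict: "clock": time; "joints": joint angles; "dq": joint speeds; "joint_efforts": joint torques, N m; "position": TCP position; "ee_rot": TCP orientation; "force": force on the tool from outside, world axes, zero at the start; "ft_torque": the same for the moment, N m; "width": opening from 0.0 (shut) to 1.0 (fully open).
Only numpy, scipy, OpenCV 4.12 (cv2) and the standard library are available. Lean on these libraries where they do the work, as an engineer would, in place of code of your own. Each camera call takes 0.05 s, during which the arm holds its last target. There are 200 camera calls.

TASK

Start the machine from the grey operator station, in this order: tip the power rocker right over by pressing its raised end fully down, then push the big round button all the way in so that it stays in, then press the square key right down and let it come back up. Press with the fingertips only, never press the small round key, and leave the loose tool holder, ring gauge and parts bin where they are; nothing is to be picked up.

Things in the scene. Friction and masses are not known exactly. Their poses are not given: they have to be found in the camera images.
- station: Fixed flat grey box, 280 (x) x 250 (y) x 60 mm high, on the bench; origin at the centre of its underside, x away from the robot when its yaw is 0 (yaw up to about 0.35 rad either way), z up. Its four black controls (rocker, big round button, square key, small round key) stand on its level top in steel bezels, in a two by two pattern 105 mm apart in x and 120 mm in y (at 25 or -80 mm along the station's x and +-60 mm along its y); which control is in which place changes.
- rocker (a joint): Tilt of the power rocker, a black paddle 60 mm long, 32 mm wide, 12 mm thick, its length along the station's x, pivoted at its middle. About -0.2 = off (starts within -0.2 to -0.17): the end farther from the robot stands raised. +0.2 = on: far end fully down. Friction keeps it where it is left; about 2 to 5 N on the end tips it, stop at +-0.2.
- rocker_far_end (a point): Point on the rocker's top face near its far (+x of the station) end, 24 mm from the pivot; this end is raised at the start (about 87 mm above the bench) and goes down about 10 mm when tipped fully. Moves with the rocker.
- rocker_near_end (a point): Matching point on the rocker's top face near the end closer to the robot, 24 mm from the pivot; low at the start, high when switched on.
- big (a joint): Travel of the big round button: 0 = out (start), 0.008 m = fully in. Goes straight down, takes about 3 N, no spring: it stays where it is pushed.
- big_top (a point): Centre of the top face of the big round button, a flat black mushroom cap 44 mm across and 10 mm thick; 88 mm above the bench when out, 80 mm when in. Steel bezel 54 mm across under it, its top 68 mm above the bench.
- square (a joint): Travel of the square key: 0 = up (start), 0.006 m = fully down. A spring brings it back up when let go; about 1 N at the start to 4.5 N fully down.
- square_top (a point): Centre of the top face of the black square key, 28 x 28 mm; 78 mm above the bench when up, 72 mm when down. Square steel bezel 38 mm around it, its top 66 mm above the bench.
- small (a joint): Travel of the small round key, which must not be pressed: 0 = up, 0.006 m = down; sprung like the square key.
- small_top (a point): Centre of the top face of the small round black key, 26 mm across; 78 mm above the bench. Not to be pressed.
- holder_center (a point): Loose steel tool holder standing upright on the bench left (+y) of the station: 62 mm flange, 125 mm high with a thin tool on top; point on its axis 60 mm above its foot. Leave alone.
- bin: Loose open blue plastic parts bin, 140 x 100 x 70 mm, on the bench right (-y) of the station; origin at the centre of its underside. Leave alone.
- gauge_center (a point): Loose steel ring gauge, 38 mm outside, 20 mm hole, 18 mm high, lying on the far strip of the station's top; point at its centre, half-way up. Leave alone.

How it is judged:
On the way, in this order (a step that is already met when the one before it is completed fails the run):
1. the rocker is tipped over to on (value of joint rocker above 0.15 rad), for 0.1 s.
2. the big round button is pushed in (value of joint big above 0.0065 m), for 0.1 s.
3. the square key is pressed down (value of joint square above 0.0045 m), for 0.1 s.
4. the square key is let up again (value of joint square below 0.001 m), for 0.1 s.
At the end, for the whole second after the job is handed in: Rocker on (over +0.15 of 0.2 rad), big button in (over 6.5 of 8 mm), square key pressed (over 4.5 of 6 mm for 0.1 s) after those and back up (under 1 mm), small key up (under 1 mm), and the tool holder, bin and ring gauge within 15 mm of where they started, at rest (value of joint rocker above 0.15 rad and value of joint big above 0.0065 m and value of joint each of square, small below 0.001 m and distance of each of holder_center, bin, gauge_center from where it was at the start of the episode below 0.015 m and linear speed of each of holder, bin, gauge below 0.02 m/s); the robot touches nothing.
It fails at once if the big button is pushed (over 3 mm) while the rocker is not on (value of joint big above 0.003 m and value of joint rocker below 0.14 rad).
It fails at once if the square key is pressed (over 3 mm) while the rocker is not on or the big button is not in (value of joint square above 0.003 m and (value of joint rocker below 0.14 rad or value of joint big below 0.006 m)).
It fails at once if a control is pressed with the arm or the gripper's body instead of the fingers (contact force between the arm and rocker_base above 2 N or contact force between the arm and big_base above 2 N or contact force between the arm and square_base above 2 N).
It fails at once if the small round key is pressed (over 2.5 mm) (value of joint small above 0.0025 m).
It fails at once if the tool holder, bin or ring gauge is moved or lifted by more than 20 mm, or the holder is tipped (distance of any of holder_center, bin, gauge_center from where it was at the start of the episode above 0.02 m or angle between holder_center's own z axis and vertical above 0.3 rad).
It also fails if it takes over 43 s, if anything falls off the work surface, if the arm or the gripper's body presses on something with over 40 N, if the wrist force passes 120 N, or if a joint passes its speed limit or range.

## Working session

There is one attempt and no reset: what is moved stays moved. The work goes in short steps, Python scripts to look and compute and a tool call to move; the robot and the scene stay as the last step left them, time stands still between calls to the robot, and variables do not carry over. Pictures are saved under pics/ and viewed, about 8 in all and at most 12, crops included, and the job is handed in when it is done.

Besides the shell and the picture viewer there is one more tool, called after "Call:" as name(argument=value, ...), one argument or row to a line, values as JSON. jog_arm: Moves the arm, as the interface text tells. Its arguments: {"type":"object","properties":{"moves":{"type":"array","items":{"type":"object","properties":{"twist":{"type":"array","items":{"type":"number"}},"xyz":{"type":"array","items":{"type":"number"}},"grip":{"type":"number"}}}},"force":{"type":"number"}},"required":["moves"]}

```bash
mkdir -p pics
python3 - <<'E'
from cell import arm
import cv2,numpy as np
s=arm.observe();print({k:np.round(v,3) for k,v in s.items()},arm.tips_ahead)
for n in("top","scene"):
    cv2.imwrite(f"pics/{n}0.png",arm.get_image(n));p=arm.camera_params(n);print(n,p["mtx"],p["T"])
E
```

```text
{'clock': np.float64(0.0), 'joints': array([-1.352,  0.435,  0.025,  1.574, -0.012,  1.134, -0.075]), 'dq': array([-0.001,  0.001,  0.   , -0.001,  0.   , -0.   , -0.002]), 'joint_efforts': array([-1.0000e-03, -6.6786e+01,  9.8500e-01, -3.1446e+01, -6.1000e-02,
        4.3000e-02,  0.0000e+00]), 'position': array([0.198, 0.592, 0.237]), 'ee_rot': array([-5.030e-01, -3.101e+00,  3.000e-03]), 'force': array([ 0.307, -0.418, -0.618]), 'ft_torque': array([ 0.01 , -0.061,  0.016]), 'width': np.float64(0.997)} 0.011
top [[487.98874208   0.         315.63064598]
 [  0.         487.98874208 242.62151913]
 [  0.           0.           1.        ]] [[-0.02666897 -0.99049372  0.13494796  0.48165475]
 [-0.99961824  0.02544907 -0.01075709  0.02669929]
 [ 0.00722053 -0.13518332 -0.99079429  0.83859289]
 [ 0.          0.          0.          1.        ]]
scene [[459.23629784   0.         318.27994638]
 [  0.         459.23629784 234.22756147]
 [  0.           0.           1.        ]] [[-0.25147421  0.57877336 -0.77574617  1.28757748]
 [ 0.96773119  0.16363571 -0.19162382  0.18646995]
 [ 0.01603302 -0.79890222 -0.6012472   0.61364591]
 [ 0.          0.          0.          1.        ]]
```

View pics/top0.png

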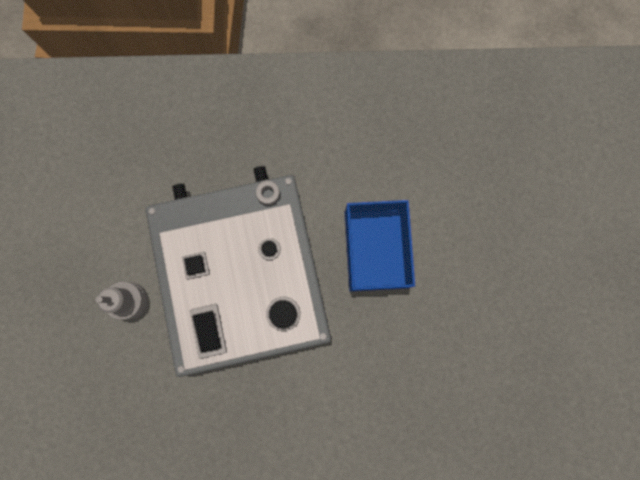

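View pics/scene0.png

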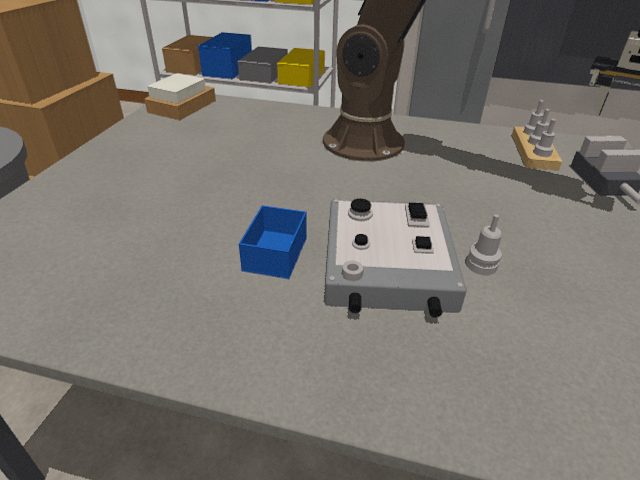

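The top view shows the rocker at about (208,331), the big button at (283,314), the square key at (195,265) and the small key at (269,248). The gauge is at (267,192), the holder at (123,301) and the bin at (380,247). The scene view agrees. Next I measure the black blobs.

```bash
cat > h.py <<'E'
import cv2,numpy as np
from cell import arm
from scipy.spatial.transform import Rotation as R
def ray(n,uv,z):
    p=arm.camera_params(n);T=p["T"];d=T[:3,:3]@np.linalg.solve(p["mtx"],[*uv,1]);o=T[:3,3]
    return o+d*(z-o[2])/d[2]
def px(n,P):
    p=arm.camera_params(n);T=p["T"];c=p["mtx"]@(T[:3,:3].T@(np.asarray(P)-T[:3,3]));return c[:2]/c[2]
def blobs(n,img,roi,th=55):
    x0,y0,x1,y1=roi;m=(img.max(2)<th).astype(np.uint8);k=np.zeros_like(m);k[y0:y1,x0:x1]=m[y0:y1,x0:x1]
    cs,_=cv2.findContours(k,cv2.RETR_EXTERNAL,cv2.CHAIN_APPROX_NONE)
    return [(cv2.contourArea(c),cv2.minAreaRect(c)) for c in cs if cv2.contourArea(c)>40]
def local(w):  # world vector -> jog units in the tool frame
    return R.from_rotvec(arm.observe()["ee_rot"]).inv().apply(w)/.06
E
python3 - <<'E'
from h import *
z=[.088,.078,.082]
for n,roi in(("top",(165,215,310,360)),("scene",(335,195,450,255))):
    im=cv2.imread(f"pics/{n}0.png")
    for a,r in blobs(n,im,roi): print(n,a,np.round(r[0],1),np.round(r[1],1),round(r[2],1),[np.round(ray(n,r[0],h),4)[:2] for h in z])
for uv in((151,211),(289,181),(182,371),(323,337)): print(ray("top",uv,.06).round(3))
print("holder",ray("top",(130,302),0.02).round(3),ray("top",(105,299),.125).round(3))
print(R.from_rotvec(arm.observe()["ee_rot"]).as_matrix().round(3))
E
```

```text
top 691.0 [206.7 331.6] [37.3 20.2] 77.2 [array([0.4523, 0.1868]), array([0.452, 0.189]), array([0.4521, 0.1881])]
top 505.5 [282.5 314. ] [26. 25.] 90.0 [array([0.4756, 0.0719]), array([0.4755, 0.0725]), array([0.4756, 0.0722])]
top 238.5 [194.4 265. ] [16.1 17.5] 77.5 [array([0.5539, 0.2061]), array([0.5548, 0.2085]), array([0.5545, 0.2076])]
top 130.5 [268.5 248.5] [13. 13.] 90.0 [array([0.5766, 0.0918]), array([0.5778, 0.0926]), array([0.5773, 0.0923])]
scene 141.0 [422.5 242.5] [11. 15.] 90.0 [array([0.5812, 0.213 ]), array([0.5678, 0.2136]), array([0.5732, 0.2134])]
scene 93.5 [360.5 239. ] [10. 11.] 90.0 [array([0.6022, 0.0992]), array([0.5892, 0.0975]), array([0.5944, 0.0982])]
scene 207.5 [417.  210.5] [15. 18.] 90.0 [array([0.4756, 0.194 ]), array([0.4601, 0.1941]), array([0.4663, 0.1941])]
scene 188.0 [360.  205.5] [13. 18.] 90.0 [array([0.4895, 0.0775]), array([0.4743, 0.0755]), array([0.4804, 0.0763])]
[0.646 0.284 0.06 ]
[0.691 0.059 0.06 ]
[0.392 0.231 0.06 ]
[0.438 0.011 0.06 ]
holder [0.502 0.329 0.02 ] [0.504 0.326 0.125]
[[-0.949  0.316 -0.   ]
 [ 0.316  0.949 -0.001]
 [-0.    -0.001 -1.   ]]
```

Call:
jog_arm(
  moves=[
    {"xyz": [-0.8,-0.6,0],"twist": [0,0,-0.6],"grip": 1},
    {"xyz": [-1.6,-1.2,0],"twist": [0,0,-1.2],"grip": 1},
    {"xyz": [-2.4,-1.8,0],"twist": [0,0,-1.8],"grip": 1},
    {"xyz": [-3.2,-2.35,0],"twist": [0,0,-2.4],"grip": 1},
    {"xyz": [-3.9,-2.9,0],"twist": [0,0,-3.0],"grip": 1},
  ],
  force=20,
)

```text
clock: 0.72
position: [0.3657, 0.3517, 0.2376]
ee_rot: [-0.32, 3.125, -0.001]
force: [0.3, -0.3, -0.2]
width: 0.501
```

Run:
```python
from h import *
s=arm.observe();print(s["clock"],s["position"],s["width"],local(np.array([.4785,.1933,.12])-s["position"]));print(R.from_rotvec(s["ee_rot"]).as_matrix().round(3))
```

```text
0.725 [0.36574127 0.35173317 0.23756969] 0.5014374514773378 [-1.30434244 -2.96627615  1.96057388]
[[-0.979 -0.203  0.   ]
 [-0.203  0.979 -0.   ]
 [ 0.    -0.    -1.   ]]
```

Call:
jog_arm(
  moves=[
    {"xyz": [-0.35,-0.8,0],"grip": 1},
    {"xyz": [-0.7,-1.6,0],"grip": 1},
    {"xyz": [-1.05,-2.4,0.2],"grip": 1},
    {"xyz": [-1.3,-2.97,0.8],"grip": 1},
    {"xyz": [-1.3,-2.97,1.5],"grip": 1},
  ],
)

```text
invalid input at $.moves[0]: expected keys twist, xyz, grip
```

Call:
jog_arm(
  moves=[
    {"xyz": [0,0,0.1],"grip": 1},
  ],
)

```text
invalid input at $.moves[0]: expected keys twist, xyz, grip
```

Run:
```python
from h import *
s=arm.observe();print(s["clock"],s["position"],s["width"],s["force"],local(np.array([.4785,.1933,.1])-s["position"]))
a=arm.get_image("top");b=arm.get_image("scene")
P=s["position"]-[0,0,.011];print(px("top",P),px("scene",P))
f=lambda i,x0,y0,w,h,k:cv2.resize(i[y0:y0+h,x0:x0+w],None,fx=k,fy=k,interpolation=cv2.INTER_CUBIC)
cv2.imwrite("pics/c1.png",np.hstack([f(a,140,170,200,220,2),f(b,320,110,200,220,2)]))
```

```text
0.725 [0.36574127 0.35173317 0.23756969] 0.5014374514773378 [ 0.2596237  -0.30501893 -0.17814914] [-1.30434295 -2.96615469  2.29390719]
[ 44.53624875 413.65115096] [511.53542184 135.35217849]
```

View pics/c1.png

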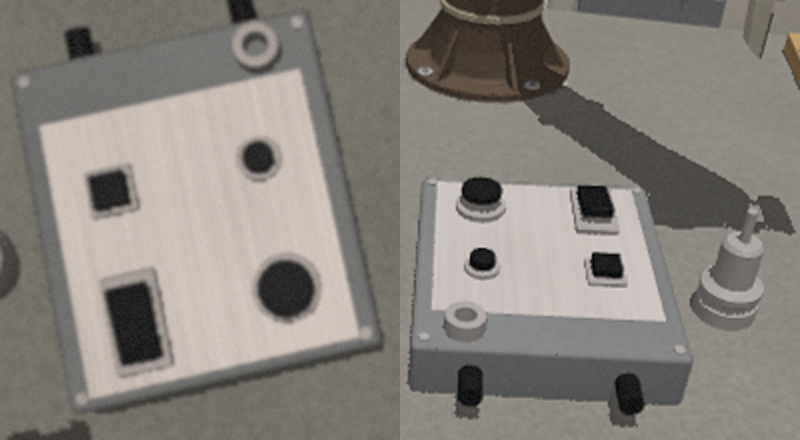

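The two moves were refused because every row needs all three keys. The picture shows the station untouched, with the rocker's far end raised. I'll repeat the moves with all the keys in.

Call:
jog_arm(
  moves=[
    {"xyz": [-0.35,-0.8,0],"twist": [0,0,0],"grip": 1},
    {"xyz": [-0.7,-1.6,0],"twist": [0,0,0],"grip": 1},
    {"xyz": [-1.05,-2.4,0.2],"twist": [0,0,0],"grip": 1},
    {"xyz": [-1.3,-2.97,0.8],"twist": [0,0,0],"grip": 1},
    {"xyz": [-1.3,-2.97,1.5],"twist": [0,0,0],"grip": 1},
  ],
)

```text
clock: 1.45
position: [0.4789, 0.1921, 0.1472]
ee_rot: [-0.307, 3.124, -0.001]
force: [-0.0, 2.1, -0.5]
width: 0.005
```

Call:
jog_arm(
  moves=[
    {"xyz": [0,0,0.1],"twist": [0,0,0],"grip": 1},
    {"xyz": [0,0,0.1],"twist": [0,0,0],"grip": 1},
  ],
)

```text
clock: 1.7
position: [0.4766, 0.1957, 0.1422]
ee_rot: [0.318, -3.125, -0.0]
force: [0.2, -0.2, 0.6]
width: 0.005
```

Run:
```python
from h import *
s=arm.observe();print(s["clock"],s["position"],s["width"],s["force"],local(np.array([.4785,.1933,.1])-s["position"]))
a=arm.get_image("top");b=arm.get_image("scene")
P=s["position"]-[0,0,.011];print(px("top",P),px("scene",P))
f=lambda i,x0,y0,w,h,k:cv2.resize(i[y0:y0+h,x0:x0+w],None,fx=k,fy=k,interpolation=cv2.INTER_CUBIC)
cv2.imwrite("pics/c2.png",np.hstack([f(a,140,170,200,220,2),f(b,320,110,200,220,2)]))
```

```text
1.7 [0.47656759 0.19573518 0.14217958] 0.004604214841057689 [ 0.24128554 -0.24216588  0.59761354] [-0.02365088 -0.04636769  0.70297528]
[194.09146013 315.96771895] [420.98444298 192.96566031]
```

View pics/c2.png

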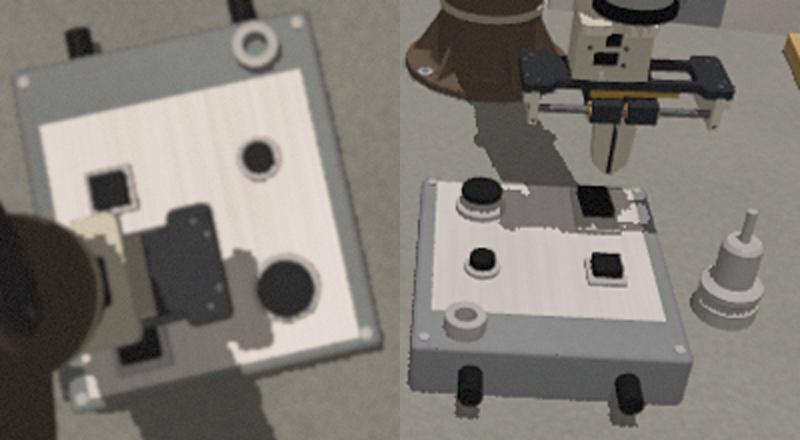

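The picture shows the shut fingers above the rocker's far end at crop (608,170), clear of the holder and the other keys. Next I lower to just above contact.

Call:
jog_arm(
  moves=[
    {"xyz": [-0.02,-0.05,0.35],"twist": [0,0,0],"grip": 1},
    {"xyz": [-0.02,-0.05,0.65],"twist": [0,0,0],"grip": 1},
    {"xyz": [-0.02,-0.05,0.65],"twist": [0,0,0],"grip": 1},
  ],
)

```text
clock: 2.17
position: [0.4784, 0.1926, 0.1031]
ee_rot: [0.318, -3.125, -0.0]
force: [-0.3, -0.5, -0.1]
width: 0.007
```

Call:
jog_arm(
  moves=[
    {"xyz": [0,0,0.08],"twist": [0,0,0],"grip": 1},
    {"xyz": [0,0,0.16],"twist": [0,0,0],"grip": 1},
    {"xyz": [0,0,0.16],"twist": [0,0,0],"grip": 1},
  ],
)

```text
clock: 2.55
position: [0.4791, 0.1925, 0.0935]
ee_rot: [-0.316, 3.124, 0.001]
force: [1.0, 0.2, 2.2]
width: 0.005
```

Contact at about 2 N. I keep pressing towards the stop.

Call:
jog_arm(
  moves=[
    {"xyz": [0,0,0.05],"twist": [0,0,0],"grip": 1},
    {"xyz": [0,0,0.1],"twist": [0,0,0],"grip": 1},
    {"xyz": [0,0,0.1],"twist": [0,0,0],"grip": 1},
  ],
)

```text
clock: 2.92
position: [0.4804, 0.1928, 0.0888]
ee_rot: [-0.315, 3.122, 0.002]
force: [2.7, 0.0, 19.3]
width: 0.007
```

Call:
jog_arm(
  moves=[
    {"xyz": [0,0,0.03],"twist": [0,0,0],"grip": 1},
    {"xyz": [0,0,0.03],"twist": [0,0,0],"grip": 1},
  ],
)

```text
clock: 3.18
position: [0.4806, 0.1929, 0.0882]
ee_rot: [-0.315, 3.121, 0.003]
force: [-2.1, -2.6, 35.8]
width: 0.005
```

The rocker is against a hard stop: 36 N with the tips at 77 mm, as expected for fully on. I lift off and move over towards the big button.

Call:
jog_arm(
  moves=[
    {"xyz": [0,0,-0.5],"twist": [0,0,0],"grip": 1},
    {"xyz": [0,0,-1.0],"twist": [0,0,0],"grip": 1},
    {"xyz": [0.2,-0.9,-1.0],"twist": [0,0,0],"grip": 1},
    {"xyz": [0.46,-1.95,-1.0],"twist": [0,0,0],"grip": 1},
    {"xyz": [0.46,-1.95,-1.0],"twist": [0,0,0],"grip": 1},
  ],
)

```text
clock: 3.8
position: [0.4735, 0.0667, 0.1449]
ee_rot: [0.304, -3.124, 0.003]
force: [0.3, 0.5, -0.2]
width: 0.004
```

Run:
```python
from h import *
s=arm.observe();print(s["clock"],s["position"],s["width"],s["force"],local(np.array([.4756,.072,.099])-s["position"]))
b=arm.get_image("scene")
f=lambda i,x0,y0,w,h,k:cv2.resize(i[y0:y0+h,x0:x0+w],None,fx=k,fy=k,interpolation=cv2.INTER_CUBIC)
cv2.imwrite("pics/c3.png",np.hstack([f(cv2.imread("pics/scene0.png"),330,180,130,80,3),f(b,330,180,130,80,3)]))
```

```text
3.8 [0.47345425 0.06673109 0.14489537] 0.0036437700323688413 [ 0.33244285  0.47966167 -0.15749082] [-0.05420805  0.08055132  0.76463741]
```

View pics/c3.png

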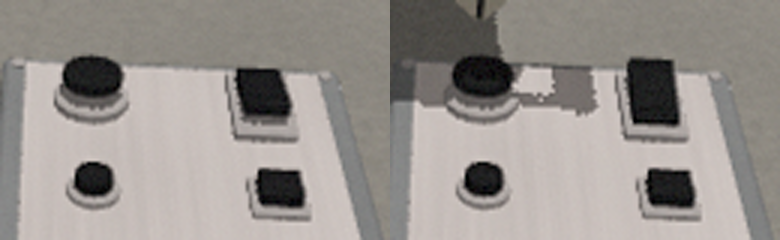

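Compared with the start, the rocker (crop 655,90) now slopes down at its far end, with its near end raised, so it is on. Next is the big button.

Call:
jog_arm(
  moves=[
    {"xyz": [0,0,0.35],"twist": [0,0,0],"grip": 1},
    {"xyz": [0,0,0.7],"twist": [0,0,0],"grip": 1},
    {"xyz": [0,0,0.7],"twist": [0,0,0],"grip": 1},
  ],
)

```text
clock: 4.22
position: [0.4734, 0.0731, 0.1019]
ee_rot: [0.319, -3.121, 0.0]
force: [-0.7, -0.4, 0.2]
width: 0.005
```

Call:
jog_arm(
  moves=[
    {"xyz": [0,0,0.1],"twist": [0,0,0],"grip": 1},
    {"xyz": [0,0,0.17],"twist": [0,0,0],"grip": 1},
    {"xyz": [0,0,0.17],"twist": [0,0,0],"grip": 1},
  ],
)

```text
clock: 4.6
position: [0.475, 0.0722, 0.0932]
ee_rot: [-0.317, 3.125, 0.0]
force: [-0.1, -0.0, -0.8]
width: 0.005
```

Call:
jog_arm(
  moves=[
    {"xyz": [0,0,0.05],"twist": [0,0,0],"grip": 1},
    {"xyz": [0,0,0.08],"twist": [0,0,0],"grip": 1},
    {"xyz": [0,0,0.08],"twist": [0,0,0],"grip": 1},
  ],
)

```text
clock: 4.97
position: [0.4755, 0.0721, 0.0908]
ee_rot: [-0.315, 3.124, 0.001]
force: [-11.0, -1.3, 40.3]
width: 0.006
```

Call:
jog_arm(
  moves=[
    {"xyz": [0,0,0.01],"twist": [0,0,0],"grip": 1},
    {"xyz": [0,0,0.01],"twist": [0,0,0],"grip": 1},
  ],
)

```text
clock: 5.22
position: [0.4755, 0.0721, 0.0907]
ee_rot: [-0.315, 3.124, 0.002]
force: [-13.2, -1.5, 48.0]
width: 0.009
```

The stop is reached (48 N, tips at 80 mm). I lift and go above the square key.

Call:
jog_arm(
  moves=[
    {"xyz": [0,0,-0.5],"twist": [0,0,0],"grip": 1},
    {"xyz": [0,0,-1.0],"twist": [0,0,0],"grip": 1},
    {"xyz": [-0.6,0.65,-1.0],"twist": [0,0,0],"grip": 1},
    {"xyz": [-1.2,1.3,-1.0],"twist": [0,0,0],"grip": 1},
    {"xyz": [-1.76,1.96,-1.0],"twist": [0,0,0],"grip": 1},
  ],
)

```text
clock: 5.85
position: [0.5559, 0.2095, 0.148]
ee_rot: [-0.315, 3.125, -0.0]
force: [0.7, -0.1, 0.2]
width: 0.007
```

Call:
jog_arm(
  moves=[
    {"xyz": [0,0,0],"twist": [0,0,0],"grip": 1},
    {"xyz": [0,0,0],"twist": [0,0,0],"grip": 1},
  ],
)

```text
clock: 6.1
position: [0.5545, 0.2076, 0.1473]
ee_rot: [0.316, -3.125, 0.001]
force: [-0.7, -0.2, -0.0]
width: 0.007
```

Run:
```python
from h import *
s=arm.observe();print(s["clock"],s["position"],s["width"],s["force"],local(np.array([.5548,.2085,.091])-s["position"]))
a=arm.get_image("top");b=arm.get_image("scene")
f=lambda i,x0,y0,w,h,k:cv2.resize(i[y0:y0+h,x0:x0+w],None,fx=k,fy=k,interpolation=cv2.INTER_CUBIC)
cv2.imwrite("pics/c4.png",np.hstack([f(a,90,170,200,220,2),f(b,320,110,200,220,2)]))
```

```text
6.1 [0.55449256 0.20760541 0.14729726] 0.006784934334232302 [-0.69560411 -0.1989128  -0.01330779] [-0.0088805   0.01437373  0.93826794]
```

View pics/c4.png

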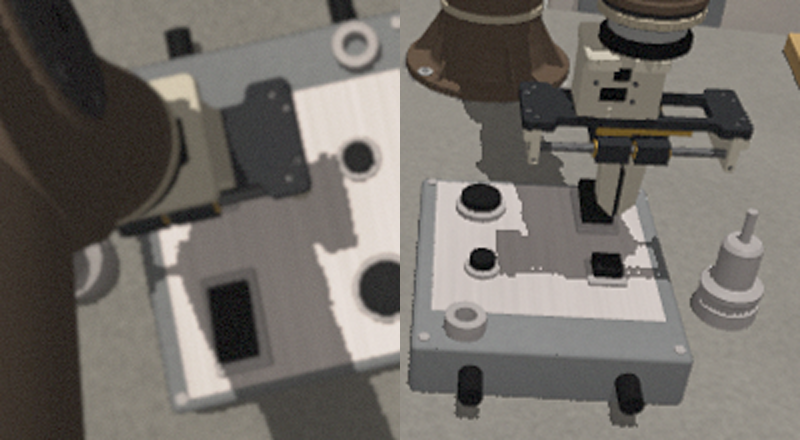

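The big button now sits low on its bezel at crop (481,198), and the fingers are above the square key. The holder is clear of the gripper's body by about 30 mm. Now I press the key.

Call:
jog_arm(
  moves=[
    {"xyz": [0,0,0.4],"twist": [0,0,0],"grip": 1},
    {"xyz": [0,0,0.8],"twist": [0,0,0],"grip": 1},
    {"xyz": [0,0,0.85],"twist": [0,0,0],"grip": 1},
    {"xyz": [0,0,0.85],"twist": [0,0,0],"grip": 1},
  ],
)

```text
clock: 6.7
position: [0.555, 0.2077, 0.0973]
ee_rot: [-0.315, 3.125, -0.0]
force: [0.6, 0.2, 1.0]
width: 0.005
```

Call:
jog_arm(
  moves=[
    {"xyz": [0,0,0.1],"twist": [0,0,0],"grip": 1},
    {"xyz": [0,0,0.18],"twist": [0,0,0],"grip": 1},
    {"xyz": [0,0,0.23],"twist": [0,0,0],"grip": 1},
    {"xyz": [0,0,0.23],"twist": [0,0,0],"grip": 1},
  ],
)

```text
clock: 7.2
position: [0.5554, 0.2085, 0.0834]
ee_rot: [-0.316, 3.125, 0.0]
force: [0.0, -0.1, 4.2]
width: 0.008
```

Nearly at the bottom (4.2 N). I push a little more and hold, then release.

Call:
jog_arm(
  moves=[
    {"xyz": [0,0,0.04],"twist": [0,0,0],"grip": 1},
    {"xyz": [0,0,0.04],"twist": [0,0,0],"grip": 1},
    {"xyz": [0,0,0.04],"twist": [0,0,0],"grip": 1},
  ],
)

```text
clock: 7.58
position: [0.5555, 0.2085, 0.0829]
ee_rot: [-0.316, 3.124, 0.001]
force: [-6.4, -3.3, 24.5]
width: 0.004
```

Call:
jog_arm(
  moves=[
    {"xyz": [0,0,-0.4],"twist": [0,0,0],"grip": 1},
    {"xyz": [0,0,-1.0],"twist": [0,0,0],"grip": 1},
    {"xyz": [0,0,-2.0],"twist": [0,0,0],"grip": 1},
    {"xyz": [0,0,-2.6],"twist": [0,0,0],"grip": 1},
    {"xyz": [0.6,0,-2.6],"twist": [0,0,0],"grip": 1},
  ],
)

```text
clock: 8.2
position: [0.5222, 0.202, 0.2394]
ee_rot: [-0.314, 3.12, 0.003]
force: [-0.2, 0.1, 0.5]
width: 0.006
```

Call:
jog_arm(
  moves=[
    {"xyz": [0.7,0.7,0],"twist": [0,0,0],"grip": 1},
    {"xyz": [1.4,1.4,0],"twist": [0,0,0],"grip": 1},
    {"xyz": [2.1,2.1,0],"twist": [0,0,0],"grip": 1},
    {"xyz": [2.4,2.8,0],"twist": [0,0,0],"grip": 1},
    {"xyz": [2.4,2.8,0],"twist": [0,0,0],"grip": 1},
  ],
)

```text
clock: 8.82
position: [0.342, 0.3399, 0.2366]
ee_rot: [0.327, -3.124, -0.002]
force: [0.4, -0.7, 0.4]
width: 0.008
```

Run:
```python
from h import *
s=arm.observe();print(s["clock"],s["position"],s["force"])
a=arm.get_image("top");b=arm.get_image("scene")
f=lambda i,x0,y0,w,h,k:cv2.resize(i[y0:y0+h,x0:x0+w],None,fx=k,fy=k,interpolation=cv2.INTER_CUBIC)
cv2.imwrite("pics/c5.png",np.hstack([f(a,90,170,200,220,2),f(b,320,110,200,220,2)]))
for n,roi in(("top",(165,215,310,360)),("scene",(335,195,450,255))):
    for im in(cv2.imread(f"pics/{n}0.png"),a if n=="top" else b):
        print(n,[(x,np.round(r[0],1),np.round(r[1],1)) for x,r in blobs(n,im,roi)])
```

```text
8.825 [0.34195845 0.3398739  0.23655405] [ 0.44082269 -0.67606672  0.41263187]
top [(691.0, array([206.7, 331.6]), array([37.3, 20.2])), (505.5, array([282.5, 314. ]), array([26., 25.])), (238.5, array([194.4, 265. ]), array([16.1, 17.5])), (130.5, array([268.5, 248.5]), array([13., 13.]))]
top [(695.0, array([206.4, 330.8]), array([37.9, 20.4])), (480.5, array([283. , 313.5]), array([25., 24.])), (240.0, array([194.3, 264.9]), array([15.9, 17.2])), (132.0, array([268.5, 248.5]), array([13., 13.]))]
scene [(141.0, array([422.5, 242.5]), array([11., 15.])), (93.5, array([360.5, 239. ]), array([10., 11.])), (207.5, array([417. , 210.5]), array([15., 18.])), (188.0, array([360. , 205.5]), array([13., 18.]))]
scene [(140.0, array([422.5, 242.5]), array([11., 15.])), (94.5, array([360.5, 239. ]), array([10., 11.])), (189.5, array([360. , 208.5]), array([13., 18.])), (285.5, array([417. , 210.5]), array([21., 16.]))]
```

View pics/c5.png

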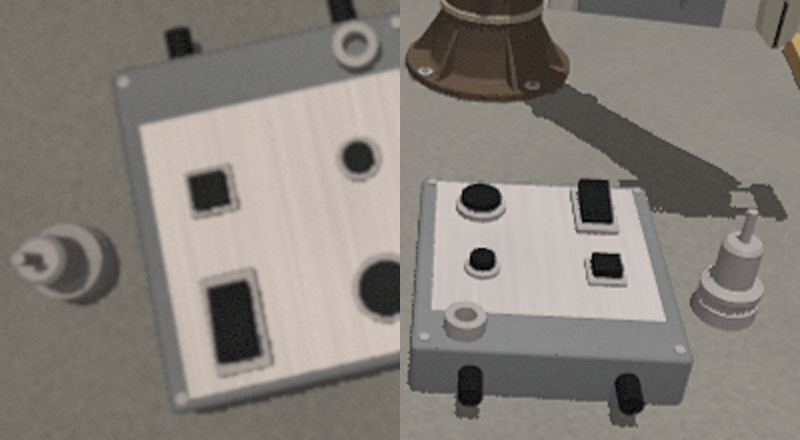

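The picture shows the rocker on, the big button in (3 px lower in the scene view, about 8 mm) and the square and small keys at their starting positions. The holder and gauge are unmoved and the arm is clear, so I hand the job in.

```bash
python3 -c "
from cell import arm
arm.sign_off()"
```

```text
the job is handed in; nothing more can be done
```

I started the machine in the required order with the shut fingertips and handed the job in at about 8.9 s on the robot's clock, against the 43 s limit. The hand-in gives no verdict.

| Step | Force at the end of the press | Fingertip height above the bench |
|---|---|---|
| Rocker tipped to on | 36 N, at the stop | 77 mm |
| Big button pushed in | 48 N, at the stop | 80 mm |
| Square key pressed, then released | 24 N, at the bottom | 72 mm |

**Last checks:** After I backed the arm off, the pictures showed the rocker tilted to on. The big button was 3 px lower in the scene view, about 8 mm. The square and small keys were within 0.2 px of their starting positions. The tool holder and ring gauge looked unmoved. I didn't re-measure the bin at the end, but the gripper never went near it.

**What went wrong:** Two move calls were refused because I left out the "twist" key. They moved nothing, and I repeated them with the key added. No check disagreed.

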